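# Hold the spring clamp open on the sheet stand

## Task

The old setup sheets lie crumpled on the tray of the sheet stand: put both paper balls into the waste bin first. Then pick up the spring clamp by its handles, squeeze it wide open and bring its gaping jaws around one of the card's two upright side edges, in the upper half, with the edge well inside the jaws and neither jaw touching the card, and finish while still holding it open there so that I can slip the new sheet in. Do not shove or knock over the stand, the bin, the tool holder or the collet.

Things in the scene. Friction and masses are not known exactly. Their poses are not given: they have to be found in the camera images.
- stand: Sheet stand, loose on the bench, 1.5 kg. Origin on the bench under the card's middle; z up. The upright card lies in this frame's plane x = 0. The dark steel tray, 8 mm thick, 220 mm wide (y), reaches from x = -130 to +45 mm, with a lip 6 mm above its floor at x = -130. Rails (to z = 30 mm) and two struts behind (y = +-55, to z = 110 mm) hold the card. Its -x side faces the robot within 0.25 rad.
- edge_left (a point): Point on the card's left (+y of the stand) upright side edge, 117 mm above the bench, in the middle of the upper half. The card is stiff white plastic, 4 mm thick (stand x), 210 mm wide (stand y -105 to +105), its foot 8 mm and its top 156 mm above the bench.
- edge_right (a point): The like point on the card's right (-y) side edge
- ball_a_mid (a point): Middle of a crumpled paper ball, stiff and faceted, about 40 mm across and 35 mm high, 12 g, resting with a flat spot on the tray (tray floor 8 mm above the bench), 70 to 90 mm in front of the card. The point is 17.5 mm above its underside.
- ball_b_mid (a point): Middle of the other paper ball, the same kind; the two lie at least 80 mm apart, side by side along the card.
- bin: Round grey plastic waste bin, loose, 0.5 kg, 110 mm high, 140 mm across at the rim and somewhat narrower at the foot, walls 4 mm; origin at the centre of its underside.
- bin_in (a point): Centre of the waste bin's inner floor.
- clamp: Black nylon spring clamp, 65 g, 106 mm long, 24 mm thick, lying on its side so that the jaws open horizontally. This is its right half with the coil: origin at the underside on the hinge pin, z along the pin; when shut, x points to the jaws. Handles run 64 mm back from the pin, 59 mm over their ends when shut; jaws reach 46 mm ahead, throat 34 mm deep to the coil
- clamp_gape (a joint): Opening of the clamp: 0 shut, 0.5 rad fully open (a stop), when jaw tips are 23 mm apart and the handles parallel, 28 mm over their outer faces. Squeezing the handles opens it, each half turning equally; the spring shuts it. Pressed 45 mm behind the pin it takes 5 to 6 N at first, 10 N fully open; a grip of 25 N opens it for sure
- jaw_left (a point): Inner tip of the left jaw (its rubber pad), mid-thickness, 46 mm ahead of the pin. Both tips coincide when shut.
- jaw_right (a point): Inner tip of the right jaw, likewise.
- handle_left (a point): Outer face of the left handle where it is best pressed, 45 mm behind the pin, mid-thickness (12 mm above the bench at the start).
- handle_right (a point): Outer face of the right handle, likewise; about 49 mm from the left one when shut. The line from the midpoint of the two handle points to the midpoint of the jaw points is the clamp's long axis (86 mm shut, 90 mm open).
- holder: Steel tool holder with a brass-coloured drill shank, standing on its puck, 84 mm wide at the foot, 144 mm high, leave it alone. Origin at the centre of its underside.
- collet: Small steel collet standing on the bench, 33 mm wide, 44 mm high, leave it alone. Origin at the centre of its underside.
Things that resemble listed ones, but are neither listed nor needed, are in the scene too. Several things look just like the clamp: the one meant starts nearest to the robot's base.

How it is judged:
On the way:
1. both paper balls are in the waste bin, the clamp still down on the bench (horizontal distance between each of ball_a_mid, ball_b_mid and bin_in below 0.07 m and z of ball_a_mid in the frame of bin between 0 and 0.1 m and z of ball_b_mid in the frame of bin between 0 and 0.1 m and height (world z) of clamp below 0.03 m), for 0.3 s.
At the end, for the whole second after the job is handed in: Balls below the bin's rim. Fingers hold the clamp (over 3 N), open at least 0.35 rad, at rest, off the bench, pressing on nothing else (under 0.5 N). Jaw tips on opposite sides of the card, each 3 mm or more clear of it, 6 to 33 mm in from one side edge, 82 to 152 mm up (horizontal distance between each of ball_a_mid, ball_b_mid and bin_in below 0.07 m and z of ball_a_mid in the frame of bin between 0 and 0.1 m and z of ball_b_mid in the frame of bin between 0 and 0.1 m and value of joint clamp_gape above 0.35 rad and ((x of jaw_left in the frame of stand above 0.005 m and x of jaw_right in the frame of stand below -0.005 m) or (x of jaw_right in the frame of stand above 0.005 m and x of jaw_left in the frame of stand below -0.005 m)) and ((y of jaw_left in the frame of stand between 0.072 and 0.099 m and y of jaw_right in the frame of stand between 0.072 and 0.099 m) or (y of jaw_left in the frame of stand between -0.099 and -0.072 m and y of jaw_right in the frame of stand between -0.099 and -0.072 m)) and z of jaw_left in the frame of stand between 0.082 and 0.152 m and z of jaw_right in the frame of stand between 0.082 and 0.152 m and contact force between the fingers and clamp above 3 N and contact force between clamp and stand below 0.5 N and height (world z) of clamp above 0.05 m and linear speed of each of clamp, stand below 0.03 m/s); the arm keeps its last pose, push and grip.
It fails at once if the waste bin is shoved more than 25 mm or tipped (distance of bin from where it was at the start of the episode above 0.025 m or angle between bin's own z axis and vertical above 0.35 rad).
It fails at once if the sheet stand is shoved more than 25 mm or tipped (distance of stand from where it was at the start of the episode above 0.025 m or angle between stand's own z axis and vertical above 0.35 rad).
It fails at once if the tool holder is shoved more than 25 mm or tipped (distance of holder from where it was at the start of the episode above 0.025 m or angle between holder's own z axis and vertical above 0.35 rad).
It fails at once if the collet is shoved more than 25 mm or tipped (distance of collet from where it was at the start of the episode above 0.025 m or angle between collet's own z axis and vertical above 0.35 rad).
It also fails if it takes over 70 s, if anything falls off the work surface, if the arm or the gripper's body presses on something with over 40 N, if the wrist force passes 120 N, or if a joint passes its speed limit or range.

## Robot

A 6-joint arm with a two-finger parallel gripper is mounted at the origin on the work surface. World frame = base frame: x ahead of the robot, y to its left, z up, the work surface at z = 0. Lengths are in m, angles in rad, forces in N, time in s.
With the tool pointing down it reaches from about 0.3 to 0.775 m from the base axis. Payload 14.6 kg.
Tool frame: the origin (TCP) lies midway between the tips of the shut fingers; the grasp point (between the pads) lies 19 mm behind it (ctrl.tcp_to_grasp is the z of the grasp point in the tool frame, in m); z points along the fingers, y is the line along which they close (so a half turn about z gives the same grasp; the last joint's range is limited). The gripper opens to 94 mm and grips with 3 to 60 N. Pads are 16 mm wide; open, the fingers measure 119 mm over their backs; the gripper's body (75 mm by 177 mm) begins 78 mm behind the grasp point.
Start: joints at [1.159, 0.3, 1.521, -0, 1.321, -0.067], TCP at [0.186, 0.518, 0.205] pointing down, gripper open.
Joint ranges: [-3.03, 3.03], [-0.79, 2.21], [0.23, 2.52], [-1.04, 4.18], [0, 3.07], [-2.55, 2.55]. Speed limits (rad/s): [2.22, 2.22, 2.57, 3.14, 3.14, 3.14].

## Interface

Orientations are given as [roll, pitch, yaw] about the fixed x, y, z axes, in that order (R = Rz(yaw) Ry(pitch) Rx(roll)).
In Python, from station import monitor, camera, ctrl gives the robot as it stands.
- The arm moves only by the tool apply_moves, never from a script. Its argument "plan" is one flat list of numbers, 4 for each row, row after row: the shift along the tool's x, y, z in mm, then the turn about the tool's z in rad. In form: [dx, dy, dz, spin, dx, dy, dz, spin, ...]. A call has 1 to 20 rows; each row shifts and turns the commanded pose from where the row before left it, along the tool's axes as they then stand; what a row does not reach is not made up. A row lasts 1/10 s, in which the tool goes at most 50 mm and 8.59 degrees, less where a joint would pass 70% of its speed; a pose out of reach is approached as far as the arm can. A call is refused whole if a number of a shift passes 50 or a number of a turn 0.15, either way. A call with a gripper value outside its range is refused whole. "hand" is the gripper command: -1 is shut, 1 is fully open, values between are in proportion, set as the call begins (left out, the last holds). The fingers move at their own pace and stop on an object; "squeeze" is the grip in N (left out, the last holds). Time passes only in rows, so rows that do not move let the fingers close. It gives the time, the measured TCP pose, the force, the opening and the grip force at its end, in the units of the state.
- monitor.get_obs(): the state, without advancing time (a new reading comes with each control period).
- camera(name): name is "side" or "top"; returns a dict with "image" (384x512x3 uint8, red, green, blue), "range_z" (384x512 float32, m along the optical axis (not along the pixel's ray), 0 where there is no reading), "mtx" (3x3 intrinsics, pixels), "rvec" (rotation vector, rad) and "tvec" (3), from world to camera coordinates, as OpenCV has them. Camera axes: x right, y down, z forward; pixel columns grow to the right and rows downward; lengths in m; the calibration is good to about 2 mm. A picture is of the moment at which its call begins.
- ctrl.hand_in(): hands the job in; it is judged then, once.
The state is a dict: "time_s": time; "qpos": joint angles; "joint_vel": joint speeds; "tau": joint torques, N m; "ee_pos": TCP position; "eef_rot": TCP orientation; "force": force on the tool from outside, world axes, zero at the start; "moment": the same for the moment, N m; "grip_width": finger opening in m; "grip_force": force on a finger pad.
Only numpy, scipy, OpenCV 4.12 (cv2) and the standard library are available. Lean on these libraries where they do the work, as an engineer would, in place of code of your own. Each camera call takes 0.05 s, during which the arm holds its last target. There are 200 camera calls.

## Working session

There is one attempt and no reset: what is moved stays moved. The work goes in short steps, Python scripts to look and compute and a tool call to move; the robot and the scene stay as the last step left them, time stands still between calls to the robot, and variables do not carry over. Pictures are saved under pics/ and viewed, at most 10 in all, crops included, and the job is handed in when it is done.

Besides the shell and the picture viewer there is one more tool, called after "Call:" as name(argument=value, ...) on one line, values as JSON. apply_moves: Moves the arm, as the interface text tells. Its arguments: {"type":"object","properties":{"plan":{"type":"array","items":{"type":"number"}},"hand":{"type":"number"},"squeeze":{"type":"number"}},"required":["plan"]}

```bash
mkdir -p pics; cat > h.py <<'E'
import numpy as np, cv2
from station import monitor, camera, ctrl
def grab(n):
    c=camera(n); R=cv2.Rodrigues(np.array(c['rvec'],float))[0]; t=np.array(c['tvec'],float).ravel()
    z=c['range_z']; v,u=np.mgrid[:384,:512]; K=np.array(c['mtx'])
    P=np.stack([(u-K[0,2])/K[0,0]*z,(v-K[1,2])/K[1,1]*z,z],-1)
    W=(P-t)@R; W[z==0]=np.nan
    c['W']=W; c['R']=R; c['t']=t
    return c
def save(c,f,s=1.5,crop=None):
    im=c['image'][:,:,::-1]
    if crop: u0,v0,u1,v1=crop; im=im[v0:v1,u0:u1]
    cv2.imwrite(f,cv2.resize(im,None,fx=s,fy=s,interpolation=cv2.INTER_CUBIC))
E
python3 - <<'E'
from h import *
for n in('top','side'):
    c=grab(n); save(c,f'pics/{n}0.png'); np.savez(f'{n}0.npz',W=c['W'],im=c['image']); print(n,-c['R'].T@c['t'])
o=monitor.get_obs(); print(o, ctrl.tcp_to_grasp)
E
```

```text
top [0.42854549 0.11572876 1.12535015]
side [ 0.47418848 -0.68162054  0.80405798]
{'time_s': 0.1, 'qpos': array([ 1.15935961e+00,  3.00417908e-01,  1.52151568e+00,  2.35009051e-05,
        1.32071061e+00, -6.66191519e-02]), 'joint_vel': array([-0.00010975, -0.00097578, -0.00285007, -0.00016336, -0.00160609,
       -0.00096305]), 'tau': array([ 1.12407946e-03, -5.32641363e+01, -3.53281510e+01,  7.09531526e-02,
        2.35219148e-02, -4.41467603e-05]), 'ee_pos': array([0.18582551, 0.51740502, 0.20494318]), 'eef_rot': array([-3.14054496e+00, -9.27139638e-05,  2.79676921e+00]), 'force': array([ 0.29419319, -0.43199723,  0.06694297]), 'moment': array([ 0.02258842, -0.00772953,  0.03823784]), 'grip_force': 0.0, 'grip_width': 0.09385989649720688} -0.0188
```

View pics/top0.png

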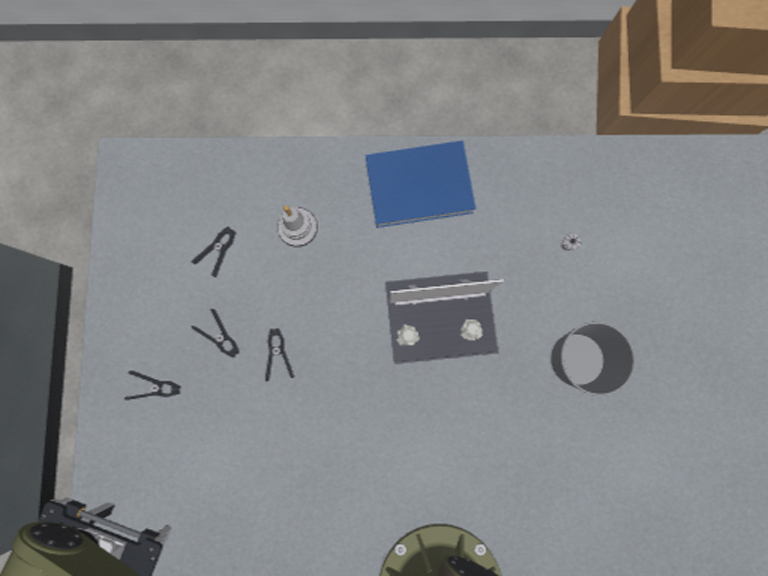

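View pics/side0.png

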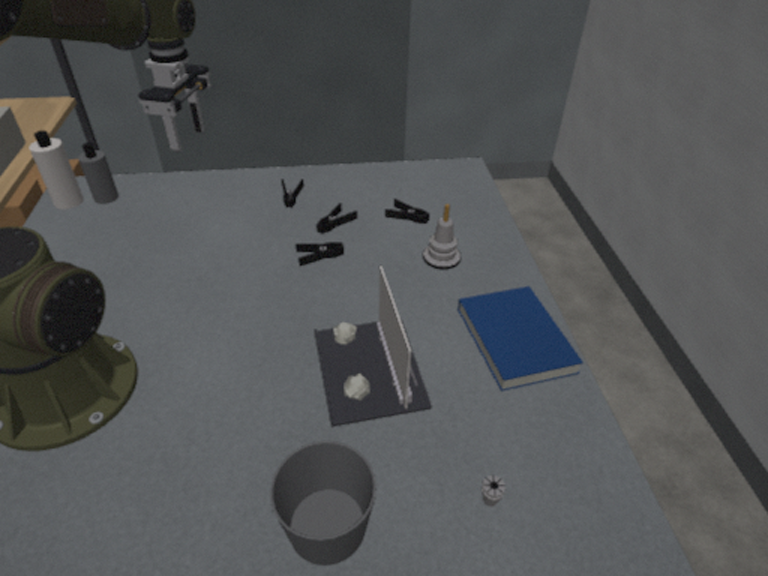

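The top view shows the paper balls at about (408,335) and (472,329), the bin at (592,358) and the card at y≈290. The four clamps have their pins at (277,350), (221,339), (219,245) and (155,387), and the one at (277,350) looks nearest to the base.

```bash
python3 - <<'E'
from h import *
d=np.load('top0.npz'); W=d['W']; im=d['im'].astype(int)
s=np.load('side0.npz'); S=s['W']
def box(u0,v0,u1,v1): return W[int(v0/1.5):int(v1/1.5),int(u0/1.5):int(u1/1.5)].reshape(-1,3)
for n,b in (('ballL',(390,318,428,352)),('ballR',(456,312,490,345))):
    p=box(*b); q=p[p[:,2]>.016]; q=q[q[:,2]<.06]; print(n,len(q),(q.min(0)+q.max(0))/2,q.mean(0),q.max(0),q.min(0))
Sp=S.reshape(-1,3)
p=box(540,310,650,405); q=p[p[:,2]>.09]; 
for nm,q in (('top',q),('side',Sp[(Sp[:,2]>.1)&(Sp[:,2]<.12)&(Sp[:,1]<0)&(Sp[:,0]<.6)&(Sp[:,0]>.2)&(Sp[:,1]>-.35)])):
    c,r=cv2.minEnclosingCircle(q[:,:2].astype(np.float32)); print('bin',nm,len(q),c,r,q[:,2].max())
# tray & card
C=W.reshape(-1,3); 
q=C[(C[:,2]>.13)&(C[:,2]<.165)&(abs(C[:,1]-.1)<.2)&(C[:,0]>.35)&(C[:,0]<.7)]
print('cardtop',len(q),cv2.minAreaRect(q[:,:2].astype(np.float32)),q[:,1].min(),q[:,1].max())
q=Sp[(Sp[:,2]>.06)&(Sp[:,2]<.16)&(Sp[:,1]<.25)&(Sp[:,1]>-.08)&(Sp[:,0]>.4)&(Sp[:,0]<.6)]
print('card side',len(q),cv2.fitLine(q[:,:2].astype(np.float32),cv2.DIST_HUBER,0,.01,.01).ravel(),q.min(0),q.max(0))
p=box(375,262,510,370); q=p[(p[:,2]>.003)&(p[:,2]<.013)]; 
print('tray',len(q),cv2.minAreaRect(q[:,:2].astype(np.float32)), cv2.boxPoints(cv2.minAreaRect(q[:,:2].astype(np.float32))))
for n,b in (('c1',(258,320,302,388)),('c2',(185,305,245,362)),('c3',(185,222,240,280)),('c4',(118,365,186,405))):
    p=box(*b); g=im[int(b[1]/1.5):int(b[3]/1.5),int(b[0]/1.5):int(b[2]/1.5)].sum(2).ravel(); q=p[g<180]
    r=cv2.minAreaRect(q[:,:2].astype(np.float32)); print(n,len(q),r,np.hypot(*r[0]),np.median(q[:,2]),q[:,2].max())
E
```

```text
ballL 147 [0.50141967 0.05786669 0.03238027] [0.49847088 0.05950503 0.03538858] [0.5215484  0.07984315 0.04678581] [0.48129094 0.03589023 0.01797472]
ballR 157 [ 0.51106317 -0.07364981  0.03189797] [ 0.50995365 -0.07157972  0.03467285] [ 0.5316612  -0.05250449  0.04509133] [ 0.49046514 -0.09479514  0.01870462]
bin top 465 (0.450033038854599, -0.29722127318382263) 0.07011451572179794 0.11252133712788084
bin side 652 (0.4954027533531189, -0.17499098181724548) 0.1948273628950119 0.11984298339209642
cardtop 184 ((0.5813915729522705, -0.0021765902638435364), (0.0048259529285132885, 0.19422802329063416), 5.739056587219238) -0.09899737118300508 0.0942552427188032
card side 523 [ 0.10007513 -0.99497986  0.5796191   0.01846141] [ 0.57137748 -0.07945577  0.06007067] [0.5923108  0.09880527 0.15981346]
tray 2715 ((0.5488580465316772, -0.01614364981651306), (0.28206756711006165, 0.22224611043930054), 87.3939208984375) [[ 0.43143728 -0.15197891]
 [ 0.65345347 -0.16208422]
 [ 0.66627884  0.11969161]
 [ 0.44426262  0.12979692]]
c1 35 ((0.46070045232772827, 0.32597675919532776), (0.09400881826877594, 0.04960907623171806), 3.3817226886749268) 0.5643631404605214 0.02183859825400387 0.027474654734256972
c2 75 ((0.5036163926124573, 0.44408735632896423), (0.09542704373598099, 0.051173627376556396), 52.31163787841797) 0.671448472303894 0.020927328889776678 0.02655099730301376
c3 92 ((0.6841193437576294, 0.46162015199661255), (0.05290668085217476, 0.09905765950679779), 55.61831283569336) 0.8252953660555384 0.018060705895471003 0.025111120773953985
c4 99 ((0.39850476384162903, 0.5838137865066528), (0.10281062871217728, 0.05176505073904991), 88.8409423828125) 0.7068554195305488 0.021480012756840694 0.028006063972098694
```

```bash
python3 - <<'E'
from h import *
d=np.load('top0.npz'); save({'image':d['im']},'pics/cl.png',9,(165,205,210,265))
W=d['W']
for uv in ((184,235),(184,222),(178,253),(195,251)): print(uv,W[uv[1],uv[0]])
E
```

```text
(184, 235) [0.46438834 0.33133088 0.01927105]
(184, 222) [0.5047805  0.3323638  0.01900137]
(178, 253) [0.40929559 0.34763146 0.0235057 ]
(195, 251) [0.41519149 0.29600048 0.0201635 ]
```

View pics/cl.png

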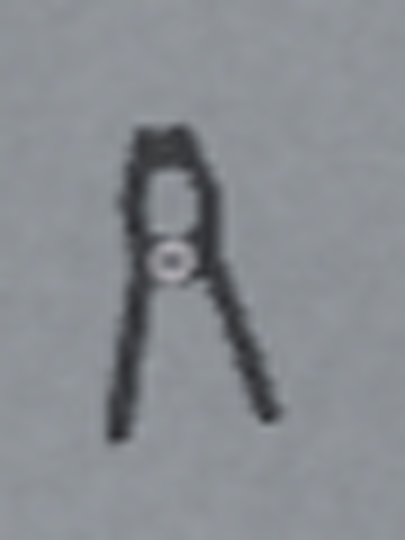

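c1 is nearest to the base, with its pin at about (0.464,0.330) and its axis at yaw about 0.13. The crop confirms the jaws point in +x. The card's yaw is about 0.10. Gripper yaw 3.24 suits the balls and the clamp.

```bash
cat >> h.py <<'E'
def to(x,y,z,yaw,frm=None):
    "print the shift in tool mm (at the target yaw, spin first) and spin"
    if frm is None:
        o=monitor.get_obs(); p=np.array(o['ee_pos']); a=o['eef_rot'][2]
    else: p=np.array(frm[:3]); a=frm[3]
    d=np.array([x,y,z])-p; c,s=np.cos(yaw),np.sin(yaw)
    print('spin %.3f'%(-((yaw-a+np.pi)%(2*np.pi)-np.pi)),'shift mm',np.round(1000*np.array([c*d[0]+s*d[1],s*d[0]-c*d[1],-d[2]]),1))
    return [x,y,z,yaw]
E
python3 - <<'E'
from h import *
f=to(.5105,-.0725,.14,3.237)
f=to(.5105,-.0725,.012,3.237,f)
f=to(.5105,-.0725,.2,3.237,f)
f=to(.45,-.297,.2,3.237,f)
f=to(.45,-.297,.12,3.237,f)
f=to(.45,-.297,.2,3.237,f)
f=to(.500,.0585,.2,3.237,f)
E
```

```text
spin -0.440 shift mm [-267.  -618.2   64.9]
spin -0.000 shift mm [ -0.   0. 128.]
spin -0.000 shift mm [  -0.    0. -188.]
spin -0.000 shift mm [  81.6 -217.7   -0. ]
spin -0.000 shift mm [-0.  0. 80.]
spin -0.000 shift mm [ -0.   0. -80.]
spin -0.000 shift mm [-83.6 349.1  -0. ]
```

Call:
apply_moves(plan=[0,0,0,-0.11,0,0,0,-0.11,0,0,0,-0.11,0,0,0,-0.11,-16.7,-38.6,0,0,-16.7,-38.6,0,0,-16.7,-38.6,0,0,-16.7,-38.6,0,0,-16.7,-38.6,0,0,-16.7,-38.6,0,0,-16.7,-38.6,0,0,-16.7,-38.6,0,0,-16.7,-38.6,0,0,-16.7,-38.6,0,0,-16.7,-38.6,0,0,-16.7,-38.6,0,0,-16.7,-38.6,0,0,-16.7,-38.6,0,0,-16.7,-38.6,0,0,-16.5,-39.2,0,0], hand=1, squeeze=8)

```text
time_s: 2.1
ee_pos: [0.5109, -0.0741, 0.2052]
eef_rot: [3.141, -0.0, -3.047]
force: [0.2, 1.0, -0.6]
grip_width: 0.0939
grip_force: 0.0
```

```bash
python3 - <<'E'
from h import *
o=monitor.get_obs();print(o['ee_pos'],o['eef_rot'])
f=to(.5105,-.0725,.012,3.237)
E
```

```text
[ 0.5109125  -0.07410189  0.2052212 ] [ 3.14141429e+00 -3.12620941e-04 -3.04654585e+00]
spin -0.000 shift mm [  0.3   1.6 193.2]
```

Call:
apply_moves(plan=[0,1.5,24,0,0,0,24,0,0,0,24,0,0,0,24,0,0,0,24,0,0,0,24,0,0,0,20,0,0,0,15,0,0,0,9,0,0,0,5,0,0,0,0,0,0,0,0,0])

```text
time_s: 3.3
ee_pos: [0.5106, -0.071, 0.013]
eef_rot: [-3.141, 0.001, -3.046]
force: [-0.3, -0.2, -0.6]
grip_width: 0.0942
grip_force: 0.0
```

Call:
apply_moves(plan=[0,0,0,0,0,0,0,0,0,0,0,0,0,0,0,0,0,0,0,0,0,0,0,0,0,0,0,0,0,0,0,0], hand=-1, squeeze=8)

```text
time_s: 4.1
ee_pos: [0.5103, -0.0709, 0.0124]
eef_rot: [-3.142, -0.0, -3.046]
force: [-0.1, 0.4, -0.7]
grip_width: 0.0399
grip_force: 8.0
```

Call:
apply_moves(plan=[0,0,-15,0,0,0,-25,0,0,0,-25,0,0,0,-25,0,0,0,-25,0,0,0,-25,0,0,0,-25,0,0,0,-23,0,11.7,-31.3,0,0,11.7,-31.3,0,0,11.7,-31.3,0,0,11.7,-31.3,0,0,11.7,-31.3,0,0,11.7,-31.3,0,0,11.4,-31.3,0,0,0,0,0,0,0,0,20,0,0,0,25,0,0,0,25,0,0,0,5,0])

```text
time_s: 6.1
ee_pos: [0.4491, -0.2954, 0.123]
eef_rot: [3.139, -0.003, -3.046]
force: [0.2, -0.3, 0.4]
grip_width: 0.04
grip_force: 8.0
```

```bash
python3 - <<'E'
from h import *
c=grab('side'); save(c,'pics/s1.png',1.5)
f=to(.45,-.297,.12,3.237)
E
```

```text
spin 0.000 shift mm [-0.4 -1.3  3.9]
```

View pics/s1.png

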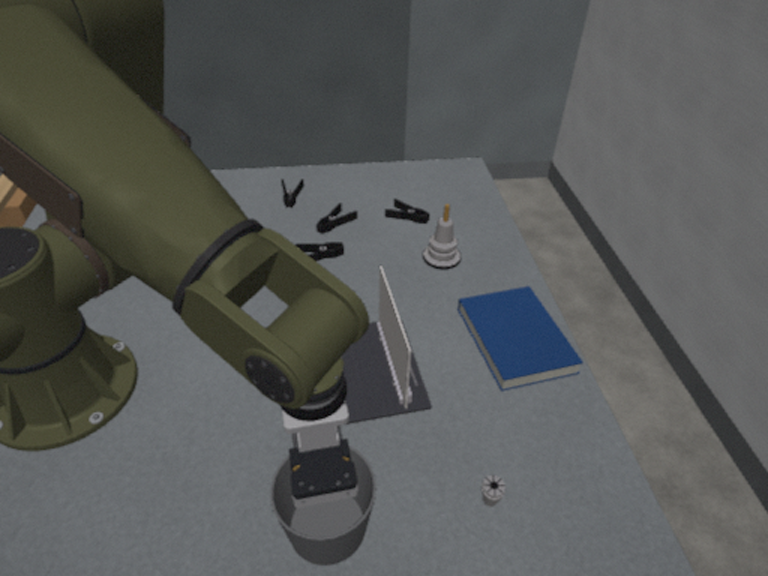

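The gripper is centred over the bin (rim centre at (323,490)) with the ball still held. I'll lower it a little and open partway.

Call:
apply_moves(plan=[0,-1,15,0,0,0,10,0,0,0,0,0])

```text
time_s: 6.45
ee_pos: [0.4499, -0.2974, 0.1001]
eef_rot: [3.141, -0.001, -3.046]
force: [-0.8, -0.1, 0.1]
grip_width: 0.0397
grip_force: 8.0
```

Call:
apply_moves(plan=[0,0,0,0,0,0,0,0,0,0,0,0,0,0,0,0,0,0,0,0,0,0,0,0,0,0,-20,0,0,0,-25,0,0,0,-25,0,0,0,-25,0,0,0,-5,0], hand=0.36)

```text
time_s: 7.55
ee_pos: [0.4507, -0.2983, 0.2031]
eef_rot: [-3.139, 0.003, -3.046]
force: [0.7, -1.2, 0.0]
grip_width: 0.0634
grip_force: 0.0
```

```bash
python3 - <<'E'
from h import *
f=to(.500,.0585,.2,3.237)
E
```

```text
spin -0.000 shift mm [-83.  350.5   3.1]
```

Call:
apply_moves(plan=[-8.3,35,0,0,-8.3,35,0,0,-8.3,35,0,0,-8.3,35,0,0,-8.3,35,0,0,-8.3,35,0,0,-8.3,35,0,0,-8.3,35,0,0,-8.3,35,0,0,-8.3,35,0,0,0,0,0,0,0,0,25,0,0,0,25,0,0,0,25,0,0,0,25,0,0,0,25,0,0,0,15,0,0,0,0,0], hand=1)

```text
time_s: 9.35
ee_pos: [0.4978, 0.058, 0.058]
eef_rot: [3.141, -0.004, -3.047]
force: [0.2, 0.5, 0.7]
grip_width: 0.0939
grip_force: 0.0
```

```bash
python3 - <<'E'
from h import *
f=to(.500,.0585,.0125,3.237)
c=grab('top'); W=c['W']; q=W[(abs(W[...,0]-.45)<.065)&(abs(W[...,1]+.297)<.065)]; q=q[np.hypot(q[:,0]-.45,q[:,1]+.297)<.05]
b=q[(q[:,2]>.015)&(q[:,2]<.09)]; print('in bin',len(b),b.mean(0),b.max(0))
E
```

```text
spin -0.001 shift mm [-2.2  0.3 45.5]
in bin 105 [ 0.45572964 -0.26830926  0.03759907] [ 0.47747978 -0.25506239  0.0472385 ]
```

Call:
apply_moves(plan=[-1,0,18,0,0,0,14,0,0,0,8,0,0,0,5,0,0,0,0,0])

```text
time_s: 9.9
ee_pos: [0.5004, 0.0585, 0.0155]
eef_rot: [-3.142, -0.0, -3.046]
force: [-0.3, 0.7, 0.5]
grip_width: 0.0941
grip_force: 0.0
```

Call:
apply_moves(plan=[0,0,0,0,0,0,0,0,0,0,0,0,0,0,0,0,0,0,0,0,0,0,0,0,0,0,0,0,0,0,0,0], hand=-1)

```text
time_s: 10.7
ee_pos: [0.5004, 0.0586, 0.0155]
eef_rot: [-3.142, -0.0, -3.046]
force: [-0.3, 1.3, -0.7]
grip_width: 0.0396
grip_force: 8.0
```

```bash
python3 - <<'E'
from h import *
f=to(.45,-.297,.2,3.237)
E
```

```text
spin -0.000 shift mm [  84.  -349.2 -184.5]
```

Call:
apply_moves(plan=[0,0,-15,0,0,0,-25,0,0,0,-25,0,0,0,-25,0,0,0,-25,0,0,0,-25,0,0,0,-25,0,0,0,-23,0,8.4,-35,0,0,8.4,-35,0,0,8.4,-35,0,0,8.4,-35,0,0,8.4,-35,0,0,8.4,-35,0,0,8.4,-35,0,0,8.4,-35,0,0,8.4,-35,0,0,8.4,-37,0,0,0,0,0,0,0,0,0,0])

```text
time_s: 12.7
ee_pos: [0.4499, -0.3, 0.2031]
eef_rot: [3.141, -0.0, -3.048]
force: [-0.1, 0.1, -0.3]
grip_width: 0.0399
grip_force: 8.0
```

Call:
apply_moves(plan=[0,0,20,0,0,0,25,0,0,0,25,0,0,0,20,0,0,0,12,0,0,0,0,0])

```text
time_s: 13.3
ee_pos: [0.45, -0.2986, 0.1004]
eef_rot: [3.14, -0.002, -3.045]
force: [0.0, 0.4, 0.7]
grip_width: 0.0401
grip_force: 8.0
```

Call:
apply_moves(plan=[0,0,0,0,0,0,0,0,0,0,0,0,0,0,0,0,0,0,0,0,0,0,0,0,0,0,-20,0,0,0,-25,0,0,0,-25,0,0,0,-25,0,0,0,-5,0], hand=0.36)

```text
time_s: 14.4
ee_pos: [0.4509, -0.3003, 0.2042]
eef_rot: [-3.139, 0.003, -3.046]
force: [0.1, -0.4, -0.3]
grip_width: 0.0641
grip_force: 0.0
```

```bash
python3 - <<'E'
from h import *
f=to(.419,.324,.2,3.27)
E
```

```text
spin -0.033 shift mm [-48.3 623.3   4.2]
```

```bash
python3 - <<'E'
from h import *
c=grab('top'); a=c['image'][190:265,160:240,::-1]; b=c['image'][175:265,245:345,::-1]
im=np.zeros((540,800,3),np.uint8)
save(c,'pics/t2.png',6.5,(240,175,360,265))
K=np.array(c['mtx']); 
def ray(u,v,z):
    r=c['R'].T@np.linalg.inv(K)@np.array([u,v,1]); C=-c['R'].T@c['t']; return C+r*(z-C[2])/r[2]
im=c['image'].astype(int).sum(2); W=c['W']
# clamp dark pixels via rays at z=.02
m=np.zeros((384,512),bool); m[208:262,168:204]=im[208:262,168:204]<230
v,u=np.nonzero(m); P=np.array([ray(a,b,.02) for a,b in zip(u,v)])[:,:2]
h=P[P[:,0]<.43]; L=h[h[:,1]>.325]; R=h[h[:,1]<.325]; J=P[P[:,0]>.497]
print('clamp n',len(P),'L',L.mean(0),'R',R.mean(0),'jaw',J.mean(0),P.min(0),P.max(0),'pin',ray(184,234.1,.024))
d=J.mean(0)-(L.mean(0)+R.mean(0))/2; print('yaw',np.arctan2(d[1],d[0]))
q=W[(W[...,2]>.13)&(W[...,2]<.165)&(abs(W[...,1])<.2)&(W[...,0]>.5)&(W[...,0]<.65)]
print('cardtop',len(q),cv2.fitLine(q[:,:2].astype(np.float32),cv2.DIST_HUBER,0,.01,.01).ravel(),q.min(0),q.max(0))
for n,uv in (('L',(260.5,197)),('R',(335,189))): print(n,ray(*uv,.156))
c=grab('side'); save(c,'pics/s2.png',5,(170,170,300,290))
E
```

```text
clamp n 142 L [0.41858604 0.34903008] R [0.42198048 0.2999394 ] jaw [0.50563153 0.33592049] [0.40923434 0.29608768] [0.51408242 0.35178673] pin [0.46700478 0.33047633 0.024     ]
yaw 0.13319598859782308
cardtop 192 [ 0.10173566 -0.9948115   0.5854877  -0.05159324] [ 0.56973017 -0.11144727  0.13051962] [0.59461946 0.09431855 0.15859502]
L [0.56367393 0.09574671 0.156     ]
R [ 0.58527687 -0.11043948  0.156     ]
```

View pics/t2.png

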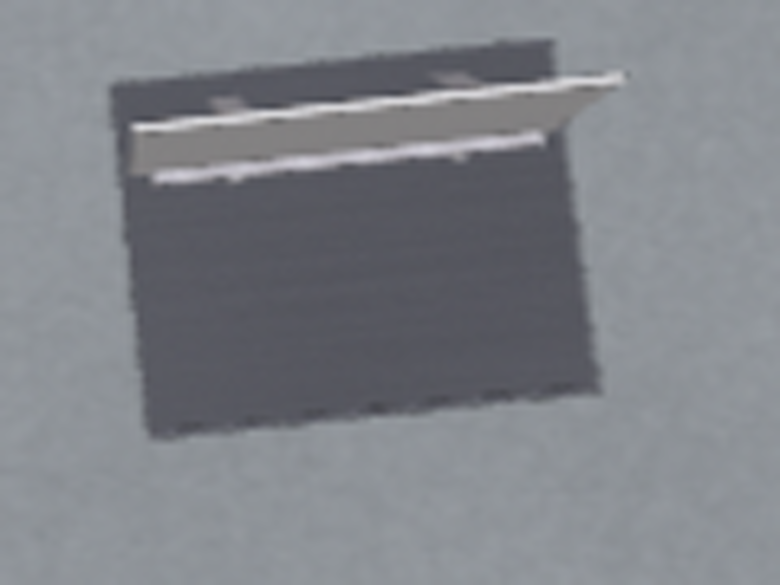

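View pics/s2.png

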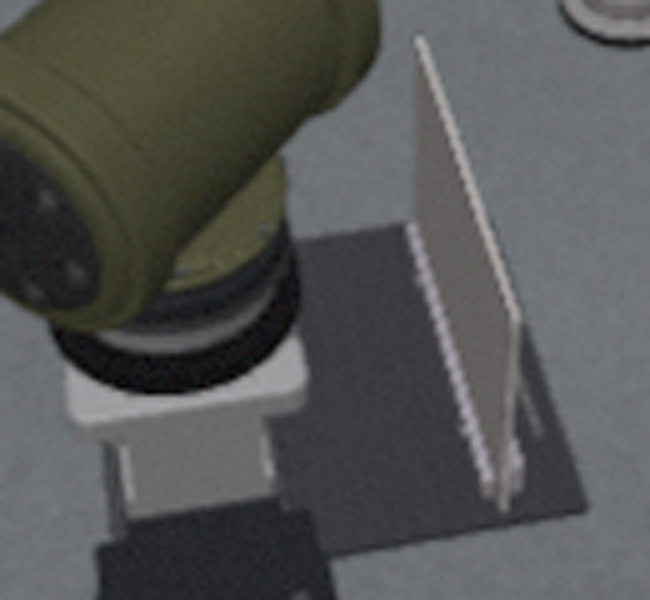

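The tray is clear. The card's top edge runs from crop (133,128) to (620,77), which puts the left edge at about (0.570,0.097) with yaw 0.102. Next I go above the clamp handles and check the bin from there.

Call:
apply_moves(plan=[0,0,0,-0.038,-3.2,36.7,0,0,-3.2,36.7,0,0,-3.2,36.7,0,0,-3.2,36.7,0,0,-3.2,36.7,0,0,-3.2,36.7,0,0,-3.2,36.7,0,0,-3.2,36.7,0,0,-3.2,36.7,0,0,-3.2,36.7,0,0,-3.2,36.7,0,0,-3.2,36.7,0,0,-3.2,36.7,0,0,-3.2,36.7,0,0,-3.2,36.7,0,0,-3.2,36.7,0,0,-3.2,36,0,0,0,0,0,0,0,0,0,0], hand=1)

```text
time_s: 16.5
ee_pos: [0.4207, 0.3251, 0.1997]
eef_rot: [-3.14, -0.002, -3.007]
force: [0.3, 0.1, 0.6]
grip_width: 0.0942
grip_force: 0.0
```

```bash
python3 - <<'E'
from h import *
f=to(.422,.3245,.0035,3.275)
c=grab('top'); save(c,'pics/t3.png',8,(360,205,435,270))
E
```

```text
spin 0.001 shift mm [ -1.2  -0.8 196.2]
```

View pics/t3.png

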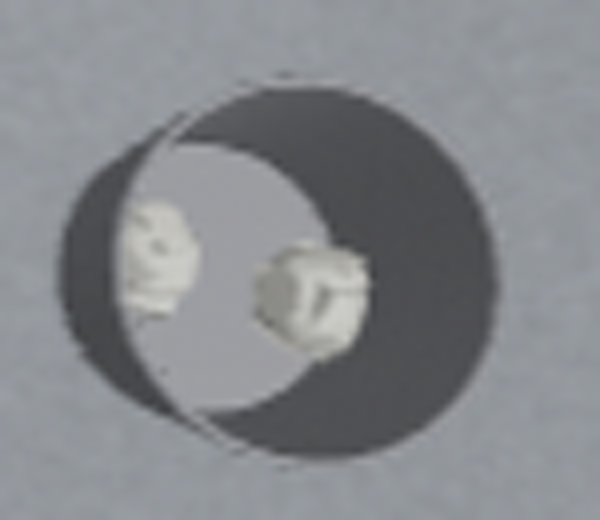

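Both balls are in the bin, at crop (158,255) and (315,300). Next I descend onto the handles.

Call:
apply_moves(plan=[-1,-0.5,20,0,0,0,25,0,0,0,25,0,0,0,25,0,0,0,25,0,0,0,25,0,0,0,20,0,0,0,14,0,0,0,8,0,0,0,5,0,0,0,0,0,0,0,0,0])

```text
time_s: 17.75
ee_pos: [0.4227, 0.3249, 0.0101]
eef_rot: [3.141, 0.001, -3.008]
force: [-0.2, -0.1, 0.3]
grip_width: 0.0934
grip_force: 0.0
```

```bash
python3 - <<'E'
from h import *
f=to(.422,.3245,.0035,3.275)
E
```

```text
spin -0.000 shift mm [ 0.8 -0.3  6.6]
```

Call:
apply_moves(plan=[0,0,4,0,0,0,2.5,0,0,0,0,0,0,0,0,0])

```text
time_s: 18.15
ee_pos: [0.4224, 0.3248, 0.003]
eef_rot: [-3.142, -0.0, -3.008]
force: [-0.1, 0.6, -0.4]
grip_width: 0.094
grip_force: 0.0
```

Call:
apply_moves(plan=[0,0,0,0,0,0,0,0,0,0,0,0,0,0,0,0,0,0,0,0,0,0,0,0,0,0,0,0,0,0,0,0,0,0,0,0,0,0,0,0], hand=-1, squeeze=30)

```text
time_s: 19.15
ee_pos: [0.4224, 0.3248, 0.003]
eef_rot: [3.142, 0.0, -3.008]
force: [0.7, 0.3, 0.8]
grip_width: 0.0276
grip_force: 29.7
```

Call:
apply_moves(plan=[0,0,-8,0,0,0,-15,0,0,0,-20,0,0,0,-20,0,0,0,-20,0,0,0,-15,0,0,0,-8,0,0,0,0,0.1335,0,0,0,0.1335,0,0,0,0.1335,0,0,0,0.1335,0,0,0,0.1335,0,0,0,0.1335,0,0,0,0.1335,0,0,0,0.1335,0,0,0,0.1335,0,0,0,0.1335,0,0,0,0.1335,0,0,0,0.1335,0,0,0,0])

```text
time_s: 21.15
ee_pos: [0.4223, 0.3247, 0.1088]
eef_rot: [-3.141, 0.0, 1.671]
force: [0.4, -0.3, -0.9]
grip_width: 0.0274
grip_force: 29.7
```

```bash
python3 - <<'E'
from h import *
o=monitor.get_obs();print(o['ee_pos'],o['eef_rot'])
# jaw midpoint at stand y=.086; grasp 90 mm further out; first stop 60 mm short
ex=np.array([np.cos(.102),np.sin(.102)]); ey=np.array([-ex[1],ex[0]]); s=np.array([.581,-.0078])
g=s+ey*(.086+.090); print(g); p=g+ey*.06
f=to(*p,.108,1.673); to(*g,.108,1.673,f)
c=grab('top'); save(c,'pics/t4.png',6,(145,165,270,265)); np.savez('t4.npz',W=c['W'],im=c['image'])
E
```

```text
[0.42225786 0.32467189 0.10877817] [-3.14112561e+00  2.47260113e-04  1.67057607e+00]
[0.56307911 0.16728524]
spin -0.002 shift mm [-110.9  124.     0.8]
spin -0.000 shift mm [-60.  -0.  -0.]
```

View pics/t4.png

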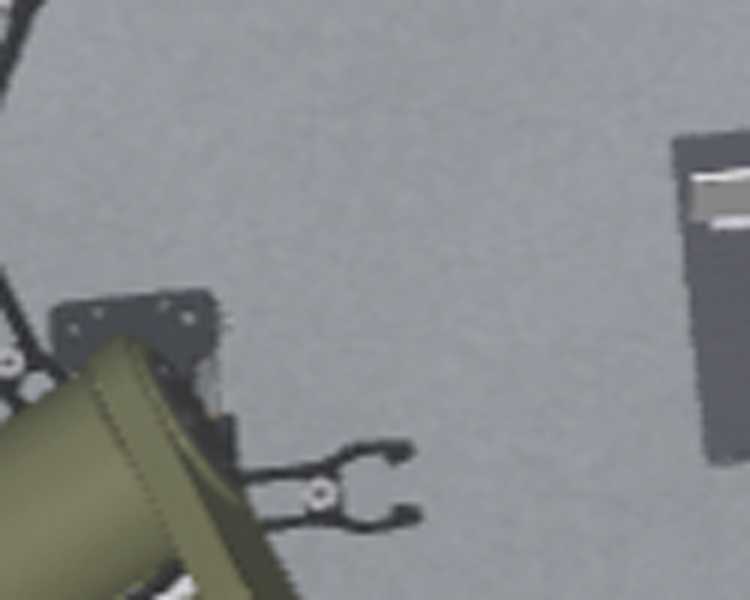

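The clamp hangs fully open, with jaw tips at crop (402,457) and (408,512) and the pin at (320,493). I'll compute its actual pose relative to the tool.

```bash
python3 - <<'E'
from h import *
c=grab('top'); K=np.array(c['mtx']); C=-c['R'].T@c['t']
def ray(u,v,z):
    r=c['R'].T@np.linalg.inv(K)@np.array([u,v,1]); return C+r*(z-C[2])/r[2]
px=lambda a,b:(145+(a+.5)/6-.5,165+(b+.5)/6-.5)
o=monitor.get_obs(); p=o['ee_pos']; y=o['eef_rot'][2]
A=np.array([[np.cos(y),np.sin(y)],[np.sin(y),-np.cos(y)]])
for n,a,z in (('pin',(320,493),.131),('tipL',(402,457),.129),('tipR',(408,512),.129),('endL',(412,450),.129),('endR',(421,515),.129)):
    w=ray(*px(*a),z); print(n,w.round(4),'tool xy mm',(A@(w-p)[:2]*1000).round(1))
W=c['W']; m=c['image'].astype(int).sum(2)<230; u,v=px(320,493)
sub=np.zeros_like(m); sub[235:258,183:217]=1; q=W[m&sub]; q=q[(q[:,2]>.09)&(q[:,2]<.15)]
t=((q[:,:2]-p[:2])@A.T); g=np.polyfit(t[:,0],q[:,2],1); print('z vs tool x',g,len(q)); 
for lo,hi in((-.1,-.075),(-.075,-.05),(-.05,-.02)):
    k=(t[:,0]>lo)&(t[:,0]<hi); print(lo,k.sum(),np.median(q[k,2]) if k.any() else 0, t[k,1].min()*1e3,t[k,1].max()*1e3)
E
```

```text
pin [0.4282 0.27   0.131 ] tool xy mm [-55.   0.]
tipL [0.4447 0.2325 0.129 ] tool xy mm [-94.1  12.4]
tipR [0.4194 0.2294 0.129 ] tool xy mm [-94.5 -13. ]
endL [0.4479 0.2279 0.129 ] tool xy mm [-99.   15.1]
endR [0.418  0.2233 0.129 ] tool xy mm [-100.4  -15.1]
z vs tool x [0.00979775 0.12760126] 100
-0.1 29 0.12681583980588543 -18.270156250060136 19.200458899265026
-0.075 41 0.12718059980803884 -19.19525054403888 19.936511383860474
-0.05 30 0.12790935631142866 -13.141379191277546 13.417771434037386
```

Call:
apply_moves(plan=[0,10,0,-0.002,0,15,0,0,0,20,0,0,0,20,0,0,0,20,0,0,0,20,0,0,0,12,0,0,0,7,0,0,-15,0,0,0,-20,0,0,0,-20,0,0,0,-20,0,0,0,-15,0,0,0,-8,0,0,0,-5,0,0,0,0,0,0,0,0,0,0,0])

```text
time_s: 22.95
ee_pos: [0.5563, 0.2356, 0.109]
eef_rot: [3.142, -0.0, 1.675]
force: [-0.3, 0.3, -0.7]
grip_width: 0.0274
grip_force: 29.7
```

```bash
python3 - <<'E'
from h import *
ex=np.array([np.cos(.102),np.sin(.102)]); ey=np.array([-ex[1],ex[0]]); s=np.array([.581,-.0078])
to(*(s+ey*.184),.108,1.673)
c=grab('top'); save(c,'pics/t5.png',7,(200,170,310,230))
K=np.array(c['mtx']); C=-c['R'].T@c['t']
E
```

```text
spin 0.002 shift mm [-60.7  -0.3   1. ]
```

View pics/t5.png

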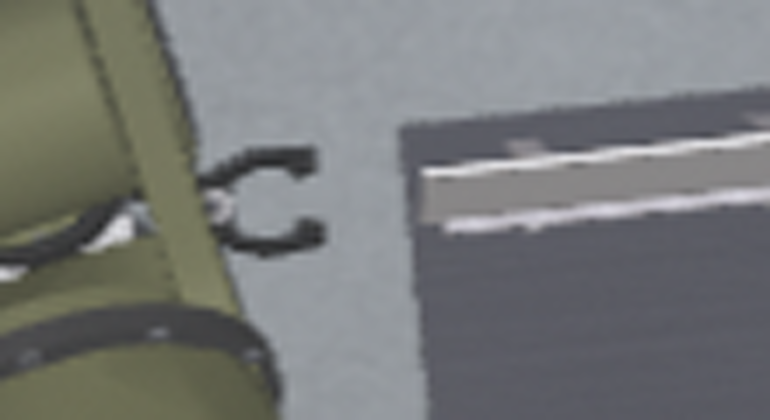

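The gape centre is at crop (314,197). The card line extended at jaw height passes about (314,195), so they align to within 1 mm. The edge is about 39 mm ahead, as predicted, so I advance slowly by 60 mm.

Call:
apply_moves(plan=[-6,0.5,0,0,-8,0,0,0,-8,0,0,0,-8,0,0,0,-8,0,0,0,-8,0,0,0,-6,0,0,0,-4,0,0,0,-3,0,0,0,-1,0,0,0,0,0,0,0,0,0,0,0,0,0,0,0,0,0,0,0])

```text
time_s: 24.4
ee_pos: [0.5631, 0.1757, 0.109]
eef_rot: [3.142, -0.0, 1.675]
force: [-0.1, -0.3, -0.9]
grip_width: 0.0271
grip_force: 29.7
```

```bash
python3 - <<'E'
from h import *
print(monitor.get_obs()['force'])
c=grab('top'); save(c,'pics/t6.png',8,(225,175,320,225))
E
```

```text
[-0.06362378 -0.33122662 -0.85276206]
```

View pics/t6.png

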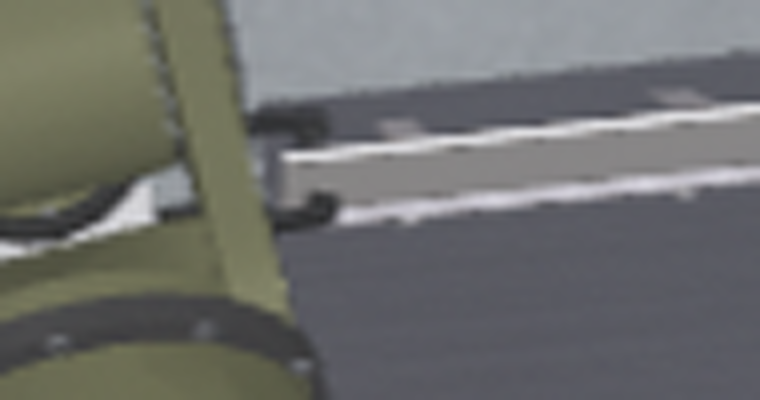

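The card edge at crop (283,155) sits about 20 mm inside the jaws. The tips at (322,142) and (325,195) are on either side, clear of the card and centred to within about 1.5 mm.

```bash
python3 -c "
from station import ctrl; print(ctrl.hand_in())"
```

```text
the job is handed in; nothing more can be done
None
```

I put both paper balls in the bin, then brought the clamp, squeezed fully open, around the card's left edge in its upper half. It is still held there clear of the card; the job is handed in, but no verdict came back.

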